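# Stop the charge and pull the robot battery from its dock

## Robot

A 6-joint arm with a two-finger parallel gripper is mounted at the origin on the work surface. World frame = base frame: x ahead of the robot, y to its left, z up, the work surface at z = 0. Lengths are in m, angles in rad, forces in N, time in s.
With the tool pointing down it reaches from about 0.325 to 0.775 m from the base axis. Payload 5.5 kg.
Tool frame: the origin (TCP) lies at the very end of the fingers, on their centre line; the grasp point (between the pads) lies 19 mm behind it; y points along the fingers, z is the direction in which the jaws open and shut, and the axes are right-handed (so a half turn about y gives the same grasp; the last joint's range is limited). The gripper opens to 88 mm and grips with 3 to 60 N. Pads are 20 mm wide; open, the fingers measure 115 mm over their backs; the gripper's body (75 mm by 178 mm) begins 61 mm behind the grasp point.
Start: joints at [1.288, 0.091, 1.231, -0, 1.82, -0.057], TCP at [0.134, 0.585, 0.223] pointing down, gripper open.
Joint ranges: [-2.87, 2.87], [-0.86, 2.18], [0.17, 2.46], [-1.51, 4.65], [0.06, 2.69], [-2.65, 2.65]. Speed limits (rad/s): [2.57, 2.57, 3.01, 3.14, 3.14, 3.14].

## Interface

Orientations are given as a rotation vector (axis times angle).
In Python, from rig import bot, viewer gives the robot as it stands.
- The arm moves only by the tool jog_arm, never from a script. Its argument "deltas" is a list of rows, each a list of 2 entries, a list of its own where there are three numbers: the shift along the tool's x, y, z in m, then the turn, a rotation vector about the tool's x, y, z in rad. In form: [[[dx, dy, dz], [rx, ry, rz]], ...]. A call has 1 to 20 rows; each row is the pose to reach, as a shift and turn from the pose commanded when the call began, along the tool's axes at that moment; what a row does not reach only later rows make up. A row lasts 1/8 s, in which the tool goes at most 62.5 mm and 10.7 degrees, less where a joint would pass 70% of its speed; a pose out of reach is approached as far as the arm can. A call with a gripper value outside its range is refused whole. "grip" is the opening, from -1 (shut) to 1 (fully open), set as the call begins (left out, the last holds). The fingers move at their own pace and stop on an object; "newtons" is the grip in N (left out, the last holds). Time passes only in rows, so rows that repeat a pose let the fingers close. It gives the time, the measured TCP pose, the force and the opening at its end, in the units of the state.
- bot.state(): the state, without advancing time (a new reading comes with each control period).
- viewer.camera(name): name is "scene" or "side" or "wrist"; returns the picture (384x512x3 uint8, red, green, blue); there is no depth.
- viewer.camera_params(name): a dict with "fx", "fy", "cx", "cy" (pixels), "R" (3x3) and "t" (3): a world point X has camera coordinates R X + t. Camera axes: x right, y down, z forward; pixel columns grow to the right and rows downward; lengths in m; the calibration is good to about 2 mm. A picture is of the moment at which its call begins: read the wrist's pose just before it. camera_params takes no time and is no camera call; for the wrist camera it gives the pose at the moment of the call.
- bot.sign_off(): hands the job in, once; it reports no verdict.
The state is a dict: "time_s": time; "joint_positions": joint angles; "joint_vel": joint speeds; "effort": joint torques, N m; "eef_pos": TCP position; "eef_rot": TCP orientation; "contact_force": force on the tool from outside, world axes, zero at the start; "wrist_torque": the same for the moment, N m; "opening": finger opening in m.
Only numpy, scipy, OpenCV 4.12 (cv2) and the standard library are available. Lean on these libraries where they do the work, as an engineer would, in place of code of your own. Each camera call takes 0.05 s, during which the arm holds its last target. There are 200 camera calls.

## Task

Take the charged robot battery out of its charging dock. First stop the charge: twist the spring-return switch on the control box clockwise as far as it goes and let go so that it springs back; then squeeze the two catches on the sides of the battery together and lift it upright out of the dock until its underside is at least 5 cm above the dock's rim. Finish holding it there, still and upright, with both catches squeezed, and leave the other things on the table where they are.

Things in the scene. Friction and masses are not known exactly. Their poses are not given: they have to be found in the camera images.
- dock: fixed grey charging dock, 150 (its x) x 130 (its y) x 50 mm high; origin at the centre of its underside on the table. The battery stands in a well in its middle whose floor is 10 mm above the table; its rim (top face) is 50 mm above the table. The dock stands to one side of the robot's centre line and the control box to the other, either way round.
- pack: the robot battery to take out: upright black block 100 (its x) x 34 (its y) x 86 mm (z up), about 0.5 kg, standing in the dock's well, axes parallel to the dock's, 1.5 to 2 mm play all round; origin at the centre of its underside. Its top 46 mm stand above the dock's rim. A grey sprung catch stands halfway along each long side (+y, -y): 58 mm over both along y untouched, 45 mm fully squeezed.
- catch_a_pad (a point): catch on the pack's +y side: upright ribbed grey plate 24 mm wide (x), 5 mm thick, rising from below the rim to 84 mm above the pack's underside. This point: on its outer face, mid-width, 66 mm above the pack's underside (26 mm above the rim), the height to pinch both catches from above, closing along the pack's y; 29 mm from the pack's middle plane untouched. Axes as the pack's; moves with the catch
- catch_b_pad (a point): the same on the pack's -y side
- catch_a (a joint): how far the +y catch is squeezed in, m: 0 untouched, 0.0065 at its stop. Its spring pushes back with 3 N at 0, 6.3 N at the stop, so it stays in only while held. Below the rim each catch has a hook under a ledge of the dock: unless both catches are in by at least 5 mm the pack can rise only about 1.5 mm
- catch_b (a joint): the same for the -y catch
- control_box: fixed grey charge control box, 120 (x) x 110 (y) x 60 mm high, with the rotary switch in the middle of its top; origin at the centre of its underside on the table
- switch_grip (a point): point on the switch's upright turning axis, 95 mm above the table, where it is to be gripped. The switch is a black round foot with an upright bar on it: the bar is 46 mm long (this point's x axis), 13 mm thick (its y axis), from 71 to 107 mm above the table; the point turns with the switch. At rest the bar lies along the control box's x axis.
- switch (a joint): angle of the switch, rad: 0 at rest, growing clockwise seen from above, 1.05 at its hard stop; a spring returns it to 0 when it is let go (0.03 N m at rest, 0.09 N m at the stop)
- drill_battery: bystander, to be left alone: a drill battery block, black, 110 x 60 x 46 mm with a 60 x 34 x 14 mm grey rail on top; it has no catches
- screwdriver: bystander, to be left alone: a screwdriver lying flat, its long axis along its x
- wrench: bystander, to be left alone: an open-end wrench lying flat
- wheel: bystander, to be left alone: a black rubber robot wheel lying flat, 68 mm across, 26 mm high
- screw_jar: bystander, to be left alone: a glass screw jar with a steel cap, 56 mm across, 75 mm high
- channel: bystander, to be left alone: an aluminium U channel lying open side up, 160 x 40 x 32 mm
- gear_case: bystander, to be left alone: an aluminium gear case, 90 x 70 x 50 mm, with a shaft standing up 22 mm from its top

How it is judged:
On the way, in this order (a step that is already met when the one before it is completed fails the run):
1. the switch is turned clockwise to its stop (value of joint switch above 0.97 rad), for 0.1 s.
2. the switch is let go and has sprung back (value of joint switch below 0.1 rad and contact force between the fingers and control_box below 0.5 N), for 0.1 s.
3. the battery is out of its well with both catches squeezed (value of joint each of catch_a, catch_b above 0.0045 m and z of pack in the frame of dock above 0.055 m), for 0.1 s.
At the end, for the whole second after the job is handed in: the fingers hold the battery (over 5 N), both catches in by over 4.5 mm, underside over 40 mm above the dock's rim, upright within 0.25 rad, under 0.03 m/s, touching no dock, box or bystander; the switch within 0.1 rad of rest (value of joint each of catch_a, catch_b above 0.0045 m and value of joint switch below 0.1 rad and z of pack in the frame of dock above 0.09 m and angle between pack's own z axis and vertical below 0.25 rad and linear speed of pack below 0.03 m/s and contact force between the fingers and pack above 5 N and contact force between pack and dock below 0.1 N and contact force between pack and control_box below 0.1 N and contact force between pack and drill_battery below 0.1 N and contact force between pack and screwdriver below 0.1 N and contact force between pack and wrench below 0.1 N and contact force between pack and wheel below 0.1 N and contact force between pack and screw_jar below 0.1 N and contact force between pack and channel below 0.1 N and contact force between pack and gear_case below 0.1 N); the arm keeps its last pose, push and grip.
It fails at once if a bystander is moved by more than 25 mm (distance of any of drill_battery, screwdriver, wrench, wheel, screw_jar, channel, gear_case from where it was at the start of the episode above 0.025 m).
It also fails if it takes over 48 s, if anything falls off the work surface, if the arm or the gripper's body presses on something with over 40 N, if the wrist force passes 120 N, or if a joint passes its speed limit or range.

## Working session

There is one attempt and no reset: what is moved stays moved. The work goes in short steps, Python scripts to look and compute and a tool call to move; the robot and the scene stay as the last step left them, time stands still between calls to the robot, and variables do not carry over. Pictures are saved under pics/ and viewed, about 8 in all and at most 12, crops included, and the job is handed in when it is done.

Besides the shell and the picture viewer there is one more tool, called after "Call:" in YAML: its name, and indented under it one key for each argument. jog_arm: Moves the arm, as the interface text tells. Its arguments: {"type":"object","properties":{"deltas":{"type":"array","items":{"type":"array"}},"grip":{"type":"number"},"newtons":{"type":"number"}},"required":["deltas"]}

```bash
mkdir -p pics; ls; python3 - <<'E'
from rig import bot, viewer
import cv2,numpy as np
s=bot.state();print({k:np.round(v,3).tolist() for k,v in s.items()})
for n in ("scene","side","wrist"):
    p=viewer.camera_params(n);print(n,{k:np.round(v,4).tolist() for k,v in p.items()})
    np.savez(f"{n}.npz",**p)
    cv2.imwrite(f"pics/{n}0.png",viewer.camera(n)[:,:,::-1])
a=[cv2.imread(f"pics/{n}0.png") for n in ("scene","side")]
E
```

```text
pics
{'time_s': 0.0, 'joint_positions': [1.288, 0.092, 1.232, 0.0, 1.82, -0.057], 'joint_vel': [0.001, 0.0, -0.002, -0.0, 0.0, -0.0], 'effort': [-0.0, -44.644, -40.645, 0.07, 0.029, -0.0], 'eef_pos': [0.134, 0.584, 0.222], 'eef_rot': [-1.565, 0.178, -0.177], 'contact_force': [1.246, 0.493, 0.006], 'wrist_torque': [0.008, 0.013, 0.014], 'opening': 0.088}
scene {'fx': 407.378, 'fy': 407.378, 'cx': 248.7451, 'cy': 191.4182, 'R': [[-0.1777, 0.9839, -0.0164], [0.785, 0.1317, -0.6053], [-0.5935, -0.1204, -0.7958]], 't': [0.0944, -0.42, 1.705]}
side {'fx': 377.8348, 'fy': 377.8348, 'cx': 258.8525, 'cy': 187.1638, 'R': [[-0.99, -0.1408, -0.0008], [-0.1015, 0.7177, -0.689], [0.0976, -0.682, -0.7248]], 't': [0.6082, 0.1221, 0.9924]}
wrist {'fx': 283.0079, 'fy': 283.0079, 'cx': 252.578, 'cy': 190.4319, 'R': [[0.2231, 0.9748, -0.0019], [0.936, -0.2137, 0.2797], [0.2722, -0.0642, -0.9601]], 't': [-0.5979, -0.0345, 0.391]}
```

View pics/scene0.png

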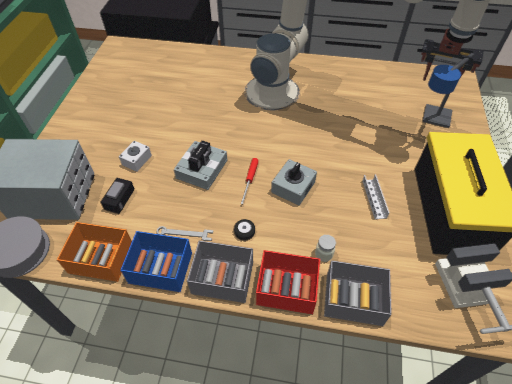

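View pics/side0.png

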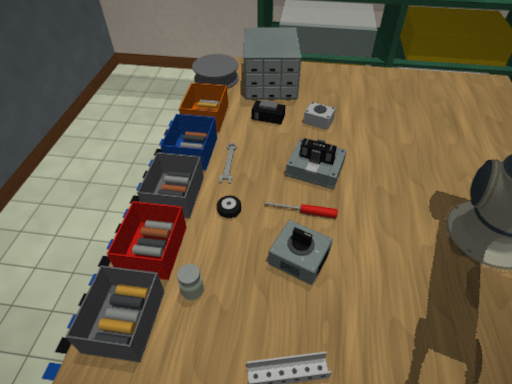

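Scene: the dock with the battery is at about (201,165) and the control box with the switch at about (294,182). In the side view they are at (317,163) and (301,250). Next I'll zoom in on both.

```bash
cat > h.py <<'E'
import numpy as np,cv2
def ray(n,u,v,z,p=None):
    p=p or np.load(f"{n}.npz"); R,t=p["R"],p["t"]
    c=-R.T@t; d=R.T@np.array([(u-p["cx"])/p["fx"],(v-p["cy"])/p["fy"],1])
    return c+d*(z-c[2])/d[2]
E
python3 - <<'E'
import cv2,numpy as np
from h import *
S=cv2.imread("pics/scene0.png");D=cv2.imread("pics/side0.png")
c=lambda I,x,y:cv2.resize(I[y:y+60,x:x+80],None,fx=5,fy=5,interpolation=cv2.INTER_CUBIC)
cv2.imwrite("pics/crops.png",np.vstack([np.hstack([c(S,162,133),c(S,255,150)]),np.hstack([c(D,277,132),c(D,260,220)])]))
for n,u,v,z in [("scene",201,165,.05),("side",317,165,.05),("scene",294,180,.06),("side",301,250,.06)]: print(n,ray(n,u,v,z).round(3))
E
```

```text
scene [ 0.487 -0.173  0.05 ]
side [ 0.464 -0.147  0.05 ]
scene [0.509 0.148 0.06 ]
side [0.491 0.162 0.06 ]
```

View pics/crops.png

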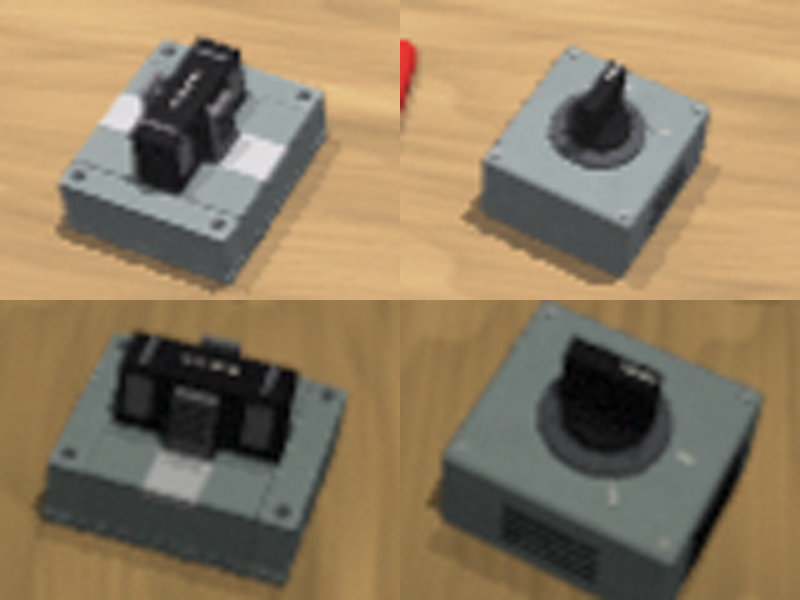

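The crops show four clear top-face corners on each body. The battery's long axis and the switch bar are both visible. I'll cast the corners onto planes at z=0.05 and z=0.06.

```bash
python3 - <<'E'
from h import *
C={("scene","dock",162,133,.05):[(62,186),(163,38),(325,92),(236,238)],
("scene","box",255,150,.06):[(83,163),(173,47),(309,110),(225,222)],
("side","dock",277,132,.05):[(50,165),(110,35),(345,95),(287,225)],
("side","box",260,220,.06):[(43,160),(140,3),(362,97),(280,265)]}
for (n,w,x,y,z),P in C.items():
    Q=np.array([ray(n,x+(a-2)/5,y+(b-2)/5,z)[:2] for a,b in P])
    e=np.roll(Q,-1,0)-Q
    print(n,w,Q.mean(0).round(4),np.hypot(*e.T).round(3),np.degrees(np.arctan2(e[:,1],e[:,0])).round(1))
E
```

```text
scene dock [ 0.4643 -0.1794] [0.15  0.131 0.142 0.13 ] [ 167.7   75.5  -12.5 -100.9]
scene box [0.4934 0.1466] [0.12  0.104 0.112 0.102] [ 157.4   66.8  -24.  -108.8]
side dock [ 0.468  -0.1809] [0.127 0.15  0.123 0.141] [-102.   165.6   73.8  -12.6]
side box [0.493  0.1485] [0.106 0.119 0.104 0.119] [-110.2  159.    70.   -19.9]
```

```bash
cat >> h.py <<'E'
from scipy.spatial.transform import Rotation as Ro
def Rdown(zdeg):
    "tool y down, tool z (jaws) along heading zdeg"
    a=np.radians(zdeg); z=np.array([np.cos(a),np.sin(a),0]); y=np.array([0,0,-1.]); return np.c_[np.cross(y,z),y,z]
def delta(s,pos,zdeg):
    R=Ro.from_rotvec(s["eef_rot"]).as_matrix()
    return (R.T@(np.array(pos)-s["eef_pos"])).round(4),Ro.from_matrix(R.T@Rdown(zdeg)).as_rotvec().round(4)
E
python3 - <<'E'
from h import *
from rig import bot
s=bot.state();R=Ro.from_rotvec(s["eef_rot"]).as_matrix();print(R.round(3))
for h in(68,-112,8,-172): print(h,*delta(s,[.493,.148,.20],h))
p=np.load("wrist.npz");print("cam in tool",R.T@(-p["R"].T@p["t"]-s["eef_pos"]), (p["R"]@R).round(3))
E
```

```text
[[ 0.975 -0.     0.224]
 [-0.224 -0.001  0.975]
 [-0.    -1.    -0.001]]
68 [ 0.4474  0.0223 -0.3451] [1.500e-03 1.582e-01 1.000e-04]
-112 [ 0.4474  0.0223 -0.3451] [ 1.0000e-04 -2.9834e+00 -2.2000e-03]
8 [ 0.4474  0.0223 -0.3451] [1.3000e-03 1.2054e+00 8.0000e-04]
-172 [ 0.4474  0.0223 -0.3451] [ 9.0000e-04 -1.9362e+00 -1.5000e-03]
cam in tool [-0.07670466 -0.16211395 -0.00145042] [[-0.001  0.     1.   ]
 [ 0.96  -0.28   0.001]
 [ 0.28   0.96  -0.   ]]
```

Call:
jog_arm:
  deltas:
    - [[0.447,0.022,-0.345],[0,0.158,0]]
    - [[0.447,0.022,-0.345],[0,0.158,0]]
    - [[0.447,0.022,-0.345],[0,0.158,0]]
    - [[0.447,0.022,-0.345],[0,0.158,0]]
    - [[0.447,0.022,-0.345],[0,0.158,0]]
    - [[0.447,0.022,-0.345],[0,0.158,0]]
    - [[0.447,0.022,-0.345],[0,0.158,0]]
    - [[0.447,0.022,-0.345],[0,0.158,0]]
    - [[0.447,0.022,-0.345],[0,0.158,0]]
    - [[0.447,0.022,-0.345],[0,0.158,0]]
    - [[0.447,0.022,-0.345],[0,0.158,0]]
    - [[0.447,0.022,-0.345],[0,0.158,0]]
    - [[0.447,0.022,-0.345],[0,0.158,0]]
  grip: 1
  newtons: 30

```text
time_s: 1.78
eef_pos: [0.4922, 0.1497, 0.2009]
eef_rot: [-1.55, 0.299, -0.3]
contact_force: [-0.7, -0.4, -1.0]
opening: 0.0879
```

```bash
python3 - <<'E'
from h import *
from rig import bot,viewer
s=bot.state();p=viewer.camera_params("wrist");np.savez("wrist1.npz",**p)
I=viewer.camera("wrist")[:,:,::-1];cv2.imwrite("pics/w1.png",I)
cv2.imwrite("pics/w1b.png",cv2.resize(I,(800,600)))
print(s["time_s"],s["eef_pos"],s["contact_force"])
X=np.array([.493,.148,.107]);q=p["R"]@X+p["t"];print(q[0]/q[2]*p["fx"]+p["cx"],q[1]/q[2]*p["fy"]+p["cy"])
E
```

```text
1.775 [0.49216236 0.14971752 0.20093386] [-0.74334906 -0.39941204 -1.01840123]
252.68836799748195 193.66617863149986
```

View pics/w1b.png

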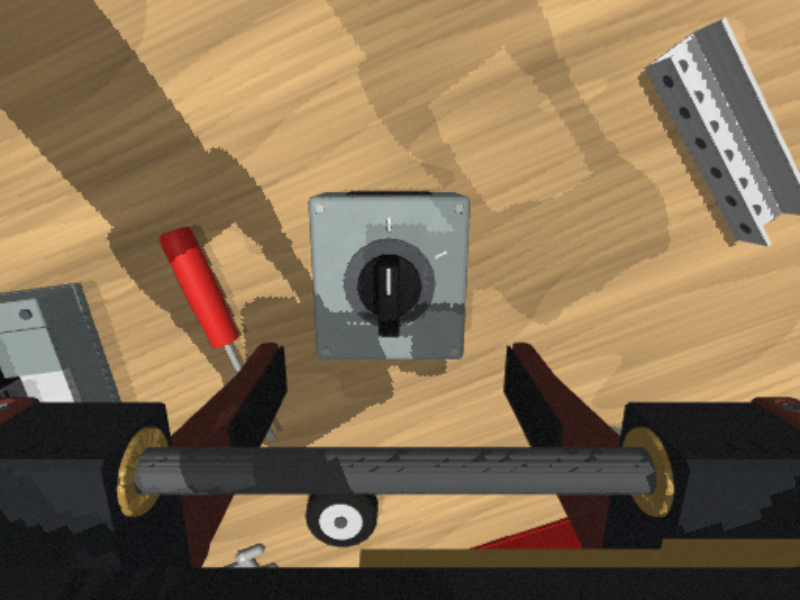

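The wrist view shows the bar well aligned with the tool x axis. Box-top corners are about (310,196), (469,196), (463,358) and (316,358) in the 800x600 picture, and the bar's front end is at (389,335).

```bash
python3 - <<'E'
from h import *
from rig import bot
p=dict(np.load("wrist1.npz"));s=bot.state();k=.64
Q=np.array([ray(0,u*k,v*k,.06,p)[:2] for u,v in [(310,196),(469,196),(463,358),(316,358)]])
e=np.roll(Q,-1,0)-Q;print(Q.mean(0),np.hypot(*e.T),np.degrees(np.arctan2(e[:,1],e[:,0])))
a,b=[ray(0,u*k,v*k,.107,p)[:2] for u,v in[(389,336),(389,255)]];print((a+b)/2,np.hypot(*(a-b)),np.degrees(np.arctan2(*(a-b)[::-1])))
print(delta(s,[*Q.mean(0),.077],68))
E
```

```text
[0.49026299 0.14507761] [0.10642439 0.11765858 0.10934762 0.11765652] [  68.18411349  -21.29016069 -111.82194041  157.28626266]
[0.48816963 0.14614871] 0.05081881909192976 -22.020158982504594
(array([-0.0002,  0.1239, -0.0049]), array([-0.0003,  0.0023,  0.0003]))
```

Call:
jog_arm:
  deltas:
    - [[0,0.03,-0.004],[0,0,0]]
    - [[0,0.06,-0.004],[0,0,0]]
    - [[0,0.09,-0.004],[0,0,0]]
    - [[0,0.11,-0.004],[0,0,0]]
    - [[0,0.123,-0.004],[0,0,0]]
    - [[0,0.123,-0.004],[0,0,0]]

```text
time_s: 2.58
eef_pos: [0.4909, 0.1449, 0.0771]
eef_rot: [-1.55, 0.302, -0.3]
contact_force: [-0.0, -0.7, -0.5]
opening: 0.088
```

Call:
jog_arm:
  deltas:
    - [[0,0,0],[0,0,0]]
    - [[0,0,0],[0,0,0]]
    - [[0,0,0],[0,0,0]]
    - [[0,0,0],[0,0,0]]
    - [[0,0,0],[0,0,0]]
    - [[0,0,0],[0,0,0]]
    - [[0,0,0],[0,0,0]]
    - [[0,0,0],[0,0,0]]
  grip: -1
  newtons: 20

```text
time_s: 3.58
eef_pos: [0.4916, 0.1456, 0.0777]
eef_rot: [-1.548, 0.3, -0.301]
contact_force: [-0.2, -1.9, 0.3]
opening: 0.0131
```

Call:
jog_arm:
  deltas:
    - [[0,0,0],[0,0.15,0]]
    - [[0,0,0],[0,0.3,0]]
    - [[0,0,0],[0,0.45,0]]
    - [[0,0,0],[0,0.6,0]]
    - [[0,0,0],[0,0.75,0]]
    - [[0,0,0],[0,0.88,0]]
    - [[0,0,0],[0,0.98,0]]
    - [[0,0,0],[0,1.04,0]]
    - [[0,0,0],[0,1.07,0]]
    - [[0,0,0],[0,1.08,0]]
    - [[0,0,0],[0,1.08,0]]
    - [[0,0,0],[0,1.08,0]]
    - [[0,0,0],[0,1.08,0]]

```text
time_s: 5.2
eef_pos: [0.4912, 0.1452, 0.0777]
eef_rot: [-1.258, 1.13, -1.129]
contact_force: [0.2, 5.2, -1.0]
opening: 0.013
```

```bash
python3 - <<'E'
from h import *
from rig import bot
s=bot.state();R=Ro.from_rotvec(s["eef_rot"]).as_matrix();print(s["time_s"],s["contact_force"],s["wrist_torque"],s["opening"],"heading",np.degrees(np.arctan2(R[1,2],R[0,2])),s["eef_pos"])
E
```

```text
5.2 [ 0.21802439  5.19157801 -0.96162396] [0.86673321 0.02670471 0.48843649] 0.013048687694434322 heading 6.16477012156085 [0.4912283  0.14518789 0.07766056]
```

The wrist moment of 0.49 N m is far above the spring's 0.09, so the switch is on its stop. I'll release it and rise.

Call:
jog_arm:
  deltas:
    - [[0,0,0],[0,0,0]]
    - [[0,0,0],[0,0,0]]
    - [[0,0,0],[0,0,0]]
    - [[0,0,0],[0,0,0]]
    - [[0,0,0],[0,0,0]]
    - [[0,0,0],[0,0,0]]
    - [[0,-0.04,0],[0,0,0]]
    - [[0,-0.1,0],[0,0,0]]
    - [[0,-0.145,0],[0,0,0]]
    - [[0,-0.145,0],[0,0,0]]
    - [[0,-0.145,0],[0,0,0]]
  grip: 1

```text
time_s: 6.58
eef_pos: [0.4911, 0.1446, 0.2218]
eef_rot: [-1.259, 1.131, -1.13]
contact_force: [0.3, -0.7, -0.2]
opening: 0.0875
```

```bash
python3 - <<'E'
from h import *
from rig import bot,viewer
s=bot.state();print(s["time_s"],s["eef_pos"],s["contact_force"],s["opening"])
for h in (77,-103):print(*delta(s,[.466,-.18,.222],h))
cv2.imwrite("pics/w2.png",viewer.camera("wrist")[:,:,::-1])
E
```

```text
6.575 [0.49108593 0.14464671 0.22181518] [ 0.28329373 -0.74006238 -0.15280959] 0.08749834096614598
[ 3.201e-01 -1.000e-04 -5.960e-02] [ 9.000e-04 -1.237e+00 -4.000e-04]
[ 3.201e-01 -1.000e-04 -5.960e-02] [4.0000e-04 1.9046e+00 1.0000e-03]
```

View pics/w2.png

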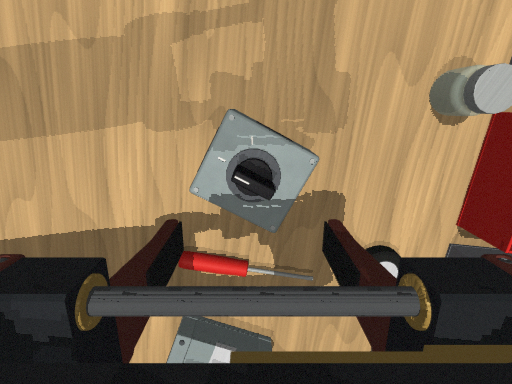

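The switch bar at (255,180) lies along the box's x axis again. Next I'll move above the dock.

Call:
jog_arm:
  deltas:
    - [[0.32,0,-0.06],[0,-0.15,0]]
    - [[0.32,0,-0.06],[0,-0.3,0]]
    - [[0.32,0,-0.06],[0,-0.45,0]]
    - [[0.32,0,-0.06],[0,-0.6,0]]
    - [[0.32,0,-0.06],[0,-0.75,0]]
    - [[0.32,0,-0.06],[0,-0.9,0]]
    - [[0.32,0,-0.06],[0,-1.05,0]]
    - [[0.32,0,-0.06],[0,-1.2,0]]
    - [[0.32,0,-0.06],[0,-1.237,0]]
    - [[0.32,0,-0.06],[0,-1.237,0]]
    - [[0.32,0,-0.06],[0,-1.237,0]]
    - [[0.32,0,-0.06],[0,-1.237,0]]

```text
time_s: 8.12
eef_pos: [0.4658, -0.1797, 0.2226]
eef_rot: [-1.563, 0.179, -0.179]
contact_force: [-0.2, -0.4, -0.3]
opening: 0.0879
```

```bash
python3 - <<'E'
from h import *
from rig import bot,viewer
s=bot.state();p=viewer.camera_params("wrist");np.savez("wrist3.npz",**p)
I=viewer.camera("wrist")[:,:,::-1];cv2.imwrite("pics/w3.png",I)
cv2.imwrite("pics/w3b.png",cv2.resize(I[70:290,110:400],None,fx=2.7,fy=2.7,interpolation=cv2.INTER_CUBIC))
print(s["time_s"],s["eef_pos"])
E
```

```text
8.125 [ 0.4657791  -0.17972371  0.22256536]
```

View pics/w3b.png

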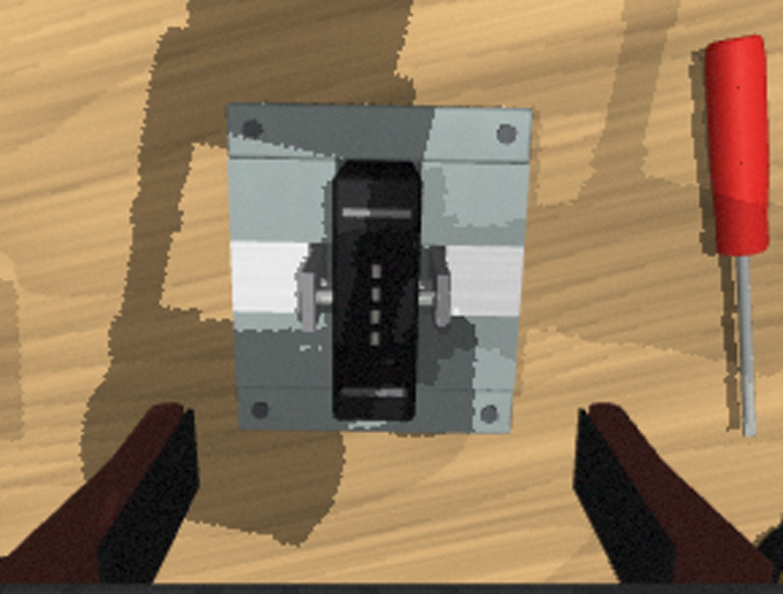

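Dock top corners are about (227,104), (532,108), (511,433) and (239,429) in the crop. The catch outer faces are near (299,300) and (450,300), and the pack top spans rows 160 to 420.

```bash
python3 - <<'E'
from h import *
from rig import bot
p=dict(np.load("wrist3.npz"));s=bot.state()
f=lambda u,v,z:ray(0,110+u/2.7,70+v/2.7,z,p)[:2]
Q=np.array([f(u,v,.05) for u,v in [(227,104),(532,108),(511,433),(239,429)]])
e=np.roll(Q,-1,0)-Q;print(Q.mean(0),np.hypot(*e.T),np.degrees(np.arctan2(e[:,1],e[:,0])))
a,b=f(299,300,.094),f(450,300,.094);print("catch mid",(a+b)/2,np.hypot(*(a-b)))
T=[f(334,162,.096),f(420,162,.096),f(415,420,.096),f(332,420,.096)];print("pack",np.mean(T,0),np.hypot(*(T[0]-T[3])),np.hypot(*(T[2]-T[3])), np.degrees(np.arctan2(*(((T[2]+T[3])-(T[0]+T[1]))[::-1]))))
for h in(76,77):print(*delta(s,[*Q.mean(0),.057],h))
E
```

```text
[ 0.46368123 -0.18428538] [0.12847684 0.14880983 0.12937167 0.14839111] [  76.29091034  -13.75178885 -103.89602047  165.90284577]
catch mid [ 0.46232432 -0.18461494] 0.059292403929841316
pack [ 0.46081931 -0.18396779] 0.10337640068297328 0.033903419454530986 -13.946403066561667
[-0.0011  0.1657 -0.0049] [0.     0.0171 0.0001]
[-0.0011  0.1657 -0.0049] [ 0.     -0.0004  0.0001]
```

Call:
jog_arm:
  deltas:
    - [[-0.001,0.04,-0.005],[0,0.014,0]]
    - [[-0.001,0.08,-0.005],[0,0.014,0]]
    - [[-0.001,0.11,-0.005],[0,0.014,0]]
    - [[-0.001,0.135,-0.005],[0,0.014,0]]
    - [[-0.001,0.155,-0.005],[0,0.014,0]]
    - [[-0.001,0.165,-0.005],[0,0.014,0]]
    - [[-0.001,0.165,-0.005],[0,0.014,0]]

```text
time_s: 9.05
eef_pos: [0.4635, -0.1844, 0.0573]
eef_rot: [-1.562, 0.19, -0.189]
contact_force: [0.1, 0.5, 1.0]
opening: 0.088
```

Call:
jog_arm:
  deltas:
    - [[0,0,0],[0,0,0]]
    - [[0,0,0],[0,0,0]]
    - [[0,0,0],[0,0,0]]
    - [[0,0,0],[0,0,0]]
    - [[0,0,0],[0,0,0]]
    - [[0,0,0],[0,0,0]]
    - [[0,0,0],[0,0,0]]
    - [[0,0,0],[0,0,0]]
    - [[0,0,0],[0,0,0]]
    - [[0,0,0],[0,0,0]]
  grip: -1
  newtons: 35

```text
time_s: 10.3
eef_pos: [0.464, -0.1844, 0.0581]
eef_rot: [-1.562, 0.188, -0.19]
contact_force: [0.4, 2.2, 4.9]
opening: 0.0421
```

The opening is 42 mm, a little under the expected 45 mm. I'll try a small lift and check the force before going on.

Call:
jog_arm:
  deltas:
    - [[0,-0.002,0],[0,0,0]]
    - [[0,-0.004,0],[0,0,0]]
    - [[0,-0.006,0],[0,0,0]]
    - [[0,-0.006,0],[0,0,0]]
    - [[0,-0.006,0],[0,0,0]]

```text
time_s: 10.92
eef_pos: [0.4635, -0.1845, 0.0634]
eef_rot: [-1.562, 0.189, -0.189]
contact_force: [0.4, 0.0, -4.4]
opening: 0.0418
```

```bash
python3 - <<'E'
from h import *
from rig import bot,viewer
s=bot.state();print({k:np.round(s[k],3).tolist() for k in("contact_force","wrist_torque","opening","eef_pos")})
c=lambda I,x,y,w,h,W,H:cv2.resize(I[y:y+h,x:x+w,::-1],(W,H),interpolation=cv2.INTER_CUBIC)
S=viewer.camera("scene");D=viewer.camera("side");W=viewer.camera("wrist")
cv2.imwrite("pics/g.png",np.vstack([np.hstack([c(S,152,113,80,60,400,300),c(D,277,112,80,60,400,300)]),np.hstack([c(W,110,90,290,218,400,300),np.zeros((300,400,3),np.uint8)])]))
E
```

```text
{'contact_force': [0.404, 0.033, -4.443], 'wrist_torque': [0.015, -0.008, -0.0], 'opening': 0.042, 'eef_pos': [0.464, -0.184, 0.063]}
```

View pics/g.png

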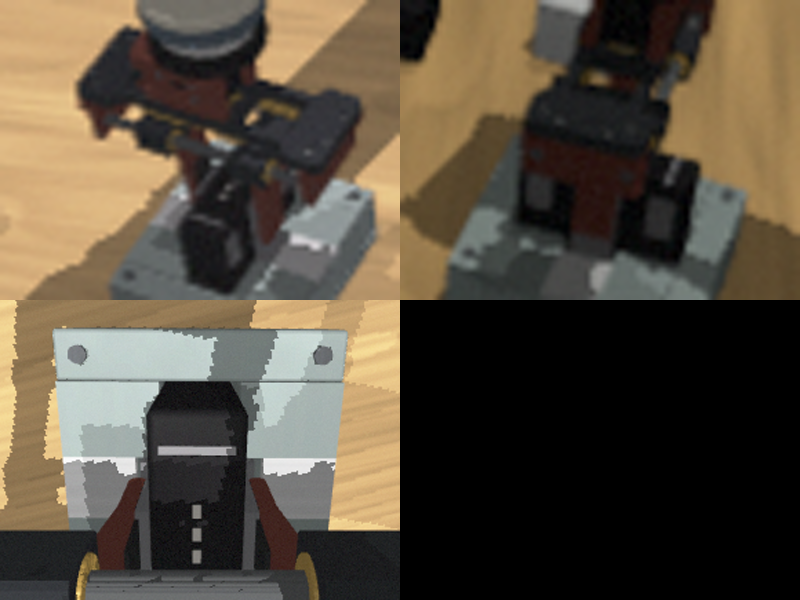

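The fingers are on both catches. The load of about -4.4 N matches the pack's weight, and it has risen 5 mm, so it is past the hooks. I'll continue straight up.

Call:
jog_arm:
  deltas:
    - [[0,-0.008,0],[0,0,0]]
    - [[0,-0.018,0],[0,0,0]]
    - [[0,-0.028,0],[0,0,0]]
    - [[0,-0.038,0],[0,0,0]]
    - [[0,-0.048,0],[0,0,0]]
    - [[0,-0.058,0],[0,0,0]]
    - [[0,-0.068,0],[0,0,0]]
    - [[0,-0.078,0],[0,0,0]]
    - [[0,-0.088,0],[0,0,0]]
    - [[0,-0.098,0],[0,0,0]]
    - [[0,-0.105,0],[0,0,0]]
    - [[0,-0.11,0],[0,0,0]]
    - [[0,-0.11,0],[0,0,0]]
    - [[0,-0.11,0],[0,0,0]]
    - [[0,-0.11,0],[0,0,0]]
    - [[0,-0.11,0],[0,0,0]]

```text
time_s: 13.08
eef_pos: [0.4636, -0.1844, 0.1733]
eef_rot: [-1.562, 0.189, -0.189]
contact_force: [0.1, -0.0, -3.6]
opening: 0.042
```

```bash
python3 - <<'E'
from h import *
from rig import bot,viewer
s=bot.state();print({k:np.round(s[k],3).tolist() for k in("time_s","contact_force","wrist_torque","opening","eef_pos","joint_vel")})
c=lambda I,x,y,w,h,W,H:cv2.resize(I[y:y+h,x:x+w,::-1],(W,H),interpolation=cv2.INTER_CUBIC)
S=viewer.camera("scene");D=viewer.camera("side")
cv2.imwrite("pics/end.png",np.vstack([np.hstack([c(S,142,73,120,90,400,300),c(D,257,72,120,90,400,300)]),np.hstack([c(S,0,0,512,384,400,300),c(D,0,0,512,384,400,300)])]))
E
```

```text
{'time_s': 13.075, 'contact_force': [0.137, -0.007, -3.574], 'wrist_torque': [-0.01, 0.072, 0.018], 'opening': 0.042, 'eef_pos': [0.464, -0.184, 0.173], 'joint_vel': [-0.001, -0.001, -0.004, 0.003, 0.001, -0.001]}
```

View pics/end.png

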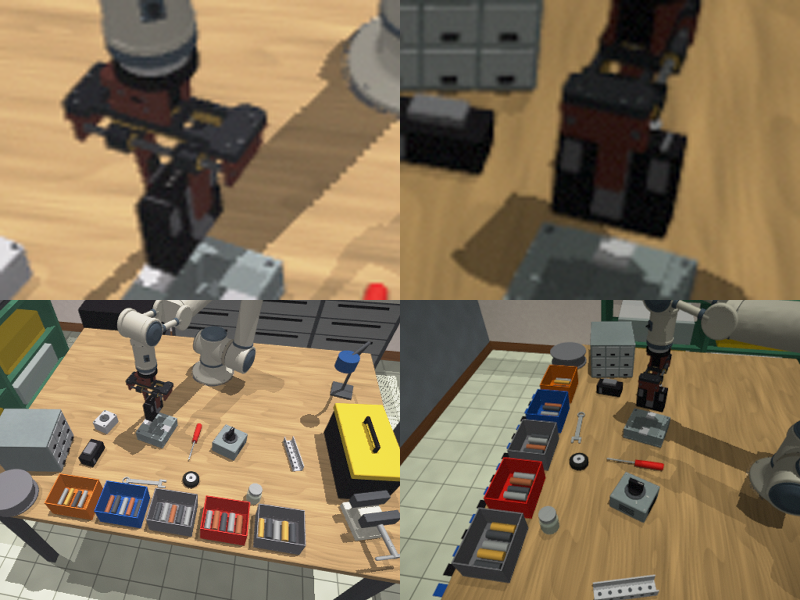

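The pack hangs upright and clear of the dock, the bystanders are where they were, and the arm is still. I'm handing in.

```bash
python3 -c "
from rig import bot
print(bot.sign_off(), bot.state()['opening'])"
```

```text
the job is handed in; nothing more can be done
the job is handed in; nothing more can be done
```

The battery is out of its dock and held still and upright in the gripper. The job was handed in at about 13 s of the 48 s allowed, and sign-off gave no verdict.

- **Switch:** I turned it clockwise about 62° by the tool's heading until the wrist moment reached 0.49 N m, far above the spring, so it was on its stop. After release, the wrist picture showed the bar back at rest along the box's x axis.
- **Battery:** I squeezed both catches with 35 N and lifted about 116 mm. That should put its underside about 7.5 cm above the rim, if it did not slip in the fingers. The last pictures showed it upright and clear of the dock, with the bystanders apparently where they had been.
- **Readings that disagreed:** The finger opening was 42 mm instead of the 45 mm stated for fully squeezed catches. I put that down to compliance, since the hooks let go. The vertical load was 3.6 N at the end (4.4 N just after it came free), below the roughly 5 N expected for 0.5 kg. Force readings before contact drifted by up to about 1 N.

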